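# Switch the coil winder off and close its guard lid

## Task

The coil winder has been loaded: first set the forward-off-reverse toggle on the switch box upright to its centre off position, and only then swing the winder's blue guard lid down until it is fully closed. Leave the loose things around them where they are.

Things in the scene. Friction and masses are not known exactly. Their poses are not given: they have to be found in the camera images.
- winder: coil winder, fixed to the bench: grey open-topped box 170 x 170 mm, rim 95 mm above the bench, on a dark base plate 200 x 200 x 12 mm, with a copper-wound bobbin inside below the rim. Origin: centre of its underside on the bench; z up; its -x side is the front, the lid is hinged along the rim of its +x side (the side away from the robot).
- lid (a joint): angle of the blue guard lid, rad: 0 = closed flat on the rim, 1.57 = standing upright, stop at 1.9 (leaning back). A stiff friction hinge: it stays wherever it is left; moving it takes about 1 to 4 N at the free edge. Starts open between 1.25 and 1.75.
- lid_hinge (a point): middle of the lid's hinge line, 97 mm above the bench, 90 mm from the winder's centre along its +x. The axes are the lid's: y along the hinge, -x along the lid from hinge to free edge, z the normal of the outer face (up when closed, away from the robot when upright). The lid is a slab 180 mm (hinge to free edge) x 178 mm x 10 mm; its outer face lies 11 mm from the hinge line along z.
- lid_edge (a point): middle of the lid's free edge, on the outer face, 180 mm from the hinge line; axes as lid_hinge. A thin black finger lip, 60 mm wide, stands 14 mm out beyond it; with the lid upright its tip is 291 mm above the bench.
- switch_box: grey switch box, fixed to the bench, 110 x 80 x 60 mm, with the toggle in the middle of its top; it stands to the left or to the right of the winder. Origin: centre of its underside; z up; the toggle swings along the box's x.
- toggle (a joint): angle of the toggle, rad: 0 = upright = off, 0.45 = tipped to the box's +x (forward), -0.45 = tipped to its -x (reverse), stops at 0.5 either way. The narrow off band is about 7 degrees either side of upright. Held by friction: it stays where it is left, without snapping into place, and takes about 2 N at the knob to move. Starts forward, at 0.35 to 0.5.
- toggle_pivot (a point): pivot of the toggle, centre of the box's top, 60 mm above the bench.
- toggle_grip (a point): centre of the red knob of the toggle, 77 mm from the pivot along the lever; the knob is round, 24 mm in diameter and 34 mm long, on a steel rod 10 mm in diameter. Its z axis points along the lever.
- solvent_bottle: loose white bottle with red spout cap, 46 mm in diameter, 130 mm tall, on the other side of the winder from the switch box; origin at the centre of its foot. A bystander.
- screwdriver: loose screwdriver with orange handle, 153 mm long, 19 mm thick, lying at the far left of the winder; origin under its middle. A bystander.
- scissors: loose black scissors, 162 x 62 x 8 mm, lying at the right; origin under the middle. A bystander.
- tape_roll: loose grey roll of tape, 66 mm in diameter, 24 mm high, at the right; origin at the centre of its underside. A bystander.
Not all that is in view belongs to the job. Leave any pink look-alike of the switch_box alone.

How it is judged:
On the way, in this order (a step that is already met when the one before it is completed fails the run):
1. the toggle stands at its centre off position while the lid is still open (value of joint toggle between -0.13 and 0.13 rad and value of joint lid above 0.6 rad), for 0.3 s.
2. the lid is fully closed, with the toggle still off (value of joint lid below 0.05 rad and value of joint toggle between -0.13 and 0.13 rad), for 0.2 s.
At the end, for the whole second after the job is handed in: The toggle rests in its centre off position (within 0.13 rad of upright) and the lid is at rest closed (less than 0.05 rad, 9 mm at the free edge), set in that order; the loose bystanders have not been moved more than 30 mm (all of step 2 and velocity of joint lid between -0.1 and 0.1 rad/s and velocity of joint toggle between -0.2 and 0.2 rad/s); the robot touches nothing.
It fails at once if the solvent bottle is pushed away (more than 30 mm) (distance of solvent_bottle from where it was at the start of the episode above 0.03 m).
It fails at once if the screwdriver is pushed away (more than 30 mm) (distance of screwdriver from where it was at the start of the episode above 0.03 m).
It fails at once if the scissors is pushed away (more than 30 mm) (distance of scissors from where it was at the start of the episode above 0.03 m).
It fails at once if the tape roll is pushed away (more than 30 mm) (distance of tape_roll from where it was at the start of the episode above 0.03 m).
It also fails if it takes over 53 s, if anything falls off the work surface, if the arm or the gripper's body presses on something with over 40 N, if the wrist force passes 120 N, or if a joint passes its speed limit or range.

## Robot

A 6-joint arm with a two-finger parallel gripper is mounted at the origin on a cart in front of the work surface, level with it; the furniture and walls round the work are solid. World frame = base frame: x ahead of the robot, y to its left, z up, the work surface at z = 0. Lengths are in m, angles in rad, forces in N, time in s.
With the tool pointing down it reaches from about 0.3 to 0.775 m from the base axis. Payload 14.6 kg.
Tool frame: the origin (TCP) lies midway between the tips of the shut fingers; the grasp point (between the pads) lies 19 mm behind it; z points along the fingers, y is the line along which they close (so a half turn about z gives the same grasp; the last joint's range is limited). The gripper opens to 94 mm and grips with 3 to 60 N. Pads are 16 mm wide; open, the fingers measure 119 mm over their backs; the gripper's body (75 mm by 177 mm) begins 78 mm behind the grasp point.
Start: joints at [1.171, 0.3, 1.521, -0, 1.321, -0.067], TCP at [0.18, 0.52, 0.205] pointing down, gripper open.
Joint ranges: [-3.03, 3.03], [-0.79, 2.21], [0.23, 2.52], [-1.04, 4.18], [0, 3.07], [-2.55, 2.55]. Speed limits (rad/s): [2.22, 2.22, 2.57, 3.14, 3.14, 3.14].

## Interface

Orientations are given as [roll, pitch, yaw] about the fixed x, y, z axes, in that order (R = Rz(yaw) Ry(pitch) Rx(roll)).
In Python, from station import ctrl gives the robot as it stands. The module is installed in compiled form; this text tells all that it offers.
- The arm moves only by the tool servo_tool, never from a script. Its argument "plan" is a list of rows, each a list of 7 numbers: the opening in per cent of the stroke, from 0 (shut) to 100 (fully open), then the shift along the tool's x, y, z in m, then the turn, a rotation vector about the tool's x, y, z in rad. A call has exactly 8 rows; each row shifts and turns the commanded pose from where the row before left it, along the tool's axes as they then stand; what a row does not reach is not made up. A row lasts 1/8 s, in which the tool goes at most 62.5 mm and 10.7 degrees, less where a joint would pass 70% of its speed; a pose out of reach is approached as far as the arm can. A call with a gripper value outside its range is refused whole. The fingers move at their own pace and stop on an object; "force" is the grip in N (left out, the last holds). Time passes only in rows, so rows that do not move let the fingers close, or fill a call up. It gives the time, the measured TCP pose, the force, the opening and the grip force at its end, in the units of the state.
- ctrl.get_obs(): the state, without advancing time (a new reading comes with each control period).
- ctrl.camera(name): name is "scene" or "side" or "wrist"; returns a dict with "pixels" (384x512x3 uint8, red, green, blue), "z_map" (384x512 float32, m along the optical axis (not along the pixel's ray), 0 where there is no reading), "mtx" (3x3 intrinsics, pixels), "pose" (4x4, takes a point from camera to world coordinates). Camera axes: x right, y up, looking along -z (the intrinsics and any distortion apply to the point x, -y, -z); pixel columns grow to the right and rows downward; lengths in m; the calibration is good to about 2 mm. A picture is of the moment at which its call begins.
- ctrl.hand_in(): hands the job in; it is judged then, once.
The state is a dict: "time_s": time; "qpos": joint angles; "joint_vel": joint speeds; "tau": joint torques, N m; "ee_pos": TCP position; "eef_rot": TCP orientation; "force": force on the tool from outside, world axes, zero at the start; "moment": the same for the moment, N m; "grip_width": finger opening in m; "grip_force": force on a finger pad.
Only numpy, scipy, OpenCV 4.12 (cv2) and the standard library are available. Lean on these libraries where they do the work, as an engineer would, in place of code of your own. Each camera call takes 0.05 s, during which the arm holds its last target. There are 200 camera calls.

## Working session

There is one attempt and no reset: what is moved stays moved. The work goes in short steps, Python scripts to look and compute and a tool call to move; the robot and the scene stay as the last step left them, time stands still between calls to the robot, and variables do not carry over. Pictures are saved under pics/ and viewed, at most 10 in all, crops included, and the job is handed in when it is done.

Besides the shell and the picture viewer there is one more tool, called in YAML: its name, and indented under it one key for each argument. servo_tool: Moves the arm, as the interface text tells. Its arguments: {"type":"object","properties":{"plan":{"type":"array","items":{"type":"array","items":{"type":"number"}}},"force":{"type":"number"}},"required":["plan"]}

```bash
mkdir -p pics
cat > h.py <<'E'
import numpy as np,cv2
from station import ctrl
def cam(n,save=None):
    c=ctrl.camera(n)
    if save: cv2.imwrite('pics/'+save+'.png',c['pixels'][...,::-1])
    z=c['z_map'];K=c['mtx'];P=c['pose']
    v,u=np.mgrid[:384,:512]
    X=np.stack([(u-K[0,2])/K[0,0]*z,-(v-K[1,2])/K[1,1]*z,-z],-1)
    W=X@P[:3,:3].T+P[:3,3]; W[z==0]=np.nan
    return c,W
E
python3 - <<'E'
from h import *
a=cam('scene');b=cam('side')
for n,(c,W) in(('scene',a),('side',b)): np.savez('/tmp/'+n,p=c['pixels'],W=W,K=c['mtx'],P=c['pose']); print(n,c['pose'].round(3).tolist(), {k:np.shape(v) for k,v in c.items()})
cv2.imwrite('pics/both.png',cv2.resize(np.vstack([a[0]['pixels'],b[0]['pixels']])[...,::-1],None,fx=.78,fy=.78))
o=ctrl.get_obs();print(o)
E
```

```text
scene [[0.853, 0.275, -0.444, 0.069], [-0.522, 0.469, -0.713, -0.913], [0.012, 0.839, 0.543, 0.769], [0.0, 0.0, 0.0, 1.0]] {'pixels': (384, 512, 3), 'z_map': (384, 512), 'mtx': (3, 3), 'pose': (4, 4)}
side [[-0.962, 0.136, -0.237, 0.267], [-0.273, -0.462, 0.844, 1.137], [0.005, 0.877, 0.481, 0.775], [0.0, 0.0, 0.0, 1.0]] {'pixels': (384, 512, 3), 'z_map': (384, 512), 'mtx': (3, 3), 'pose': (4, 4)}
{'time_s': 0.1, 'qpos': array([ 1.17139694e+00,  3.00398063e-01,  1.52152591e+00, -1.07459292e-05,
        1.32073832e+00, -6.65952525e-02]), 'joint_vel': array([-0.00070213, -0.00053063, -0.00079696,  0.00234982, -0.00142486,
       -0.00082479]), 'tau': array([-1.23467387e-03, -5.32647300e+01, -3.53277791e+01,  7.08534429e-02,
        2.34547199e-02, -5.37393225e-05]), 'ee_pos': array([0.17958783, 0.51959025, 0.20494974]), 'eef_rot': array([-3.14052469e+00, -6.07943093e-05,  2.80879115e+00]), 'force': array([-0.49537808, -0.56278251,  0.57756247]), 'moment': array([ 0.05590218, -0.02195173, -0.01615943]), 'grip_force': 0.0, 'grip_width': 0.09371564634515554}
```

View pics/both.png

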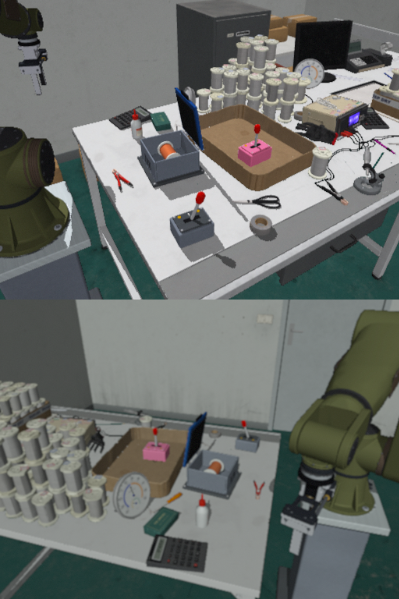

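The scene view has two toggles. The grey box is at about full-resolution pixel (246,297) with its red knob at (255,253). The pink look-alike is at (327,192). The grey one matches the description. The blue lid is at about (242,150) and the bottle at (175,165). Next I'll measure these and check a crop.

Run:
```python
import numpy as np,cv2
for n in('scene','side'):
    d=np.load(f'/tmp/{n}.npz');p=d['p'].astype(int);W=d['W'];r,g,b=p[...,0],p[...,1],p[...,2]
    red=(r>120)&(g<60)&(b<60)&(W[...,2]>.08)
    blue=(b>70)&(r<b*.5)&(g<b*.75)&(W[...,2]>.09)&(W[...,2]<.32)
    for nm,m in(('red',red),('blue',blue)):
        k,l,s,c=cv2.connectedComponentsWithStats(m.astype(np.uint8))
        for i in range(1,k):
            if s[i,4]>25:
                P=W[l==i];print(n,nm,s[i].tolist(),np.nanmedian(P,0).round(3),np.nanpercentile(P,[3,97],axis=0).round(3).tolist())
                if nm=='blue':
                    q=P-np.median(P,0);q=q[np.abs(q).max(1)<.2];print(np.linalg.svd(q,full_matrices=False)[2].round(3).tolist())
d=np.load('/tmp/scene.npz');W=d['W'];z=W[...,2]
for nm,lo,hi,(u0,u1,v0,v1) in(('boxtop',.056,.064,(210,285,255,325)),('rim',.091,.099,(170,265,150,250)),):
    m=np.zeros(z.shape,bool);m[v0:v1,u0:u1]=True;m&=(z>lo)&(z<hi)
    P=W[m][:,:2].astype(np.float32);print(nm,len(P),cv2.minAreaRect(P*1000),np.median(P,0))
cv2.imwrite('pics/crop.png',cv2.resize(d['p'][90:340,130:310,::-1],None,fx=2.4,fy=2.4))
```

```text
scene red [170, 140, 7, 14, 52] [0.484 0.308 0.101] [[0.476, 0.298, 0.087], [0.493, 0.316, 0.124]]
scene red [326, 159, 8, 12, 71] [ 0.814 -0.084  0.141] [[0.808, -0.09, 0.121], [0.824, -0.074, 0.152]]
scene red [251, 246, 12, 16, 128] [ 0.437 -0.301  0.136] [[0.429, -0.306, 0.118], [0.449, -0.291, 0.147]]
scene blue [224, 113, 37, 79, 306] [ 0.578 -0.046  0.244] [[0.567, -0.053, 0.109], [0.594, 0.109, 0.275]]
[[-0.063, 0.63, 0.774], [0.097, 0.775, -0.624], [-0.993, 0.036, -0.11]]
scene blue [447, 143, 15, 11, 62] [ 1.284 -0.154  0.101] [[1.243, -0.161, 0.092], [1.329, -0.148, 0.11]]
[[-0.991, -0.136, 0.01], [-0.005, -0.035, -0.999], [0.137, -0.99, 0.034]]
side red [310, 156, 6, 7, 33] [ 0.44  -0.285  0.135] [[0.43, -0.292, 0.125], [0.45, -0.278, 0.147]]
side red [196, 165, 6, 9, 37] [ 0.815 -0.068  0.144] [[0.809, -0.078, 0.128], [0.825, -0.063, 0.154]]
side red [256, 255, 7, 9, 48] [0.485 0.32  0.104] [[0.477, 0.313, 0.096], [0.492, 0.327, 0.113]]
side blue [235, 157, 17, 57, 173] [0.595 0.126 0.209] [[0.58, 0.08, 0.114], [0.613, 0.13, 0.278]]
[[-0.172, -0.092, 0.981], [-0.059, -0.993, -0.104], [0.983, -0.076, 0.165]]
boxtop 865 ((414.5632629394531, -292.50604248046875), (68.42743682861328, 96.77984619140625), 84.97935485839844) [ 0.40968806 -0.29721472]
rim 381 ((527.2086791992188, 131.46224975585938), (349.48284912109375, 185.9453582763672), 84.1677474975586) [0.5062072  0.03533566]
```

View pics/crop.png

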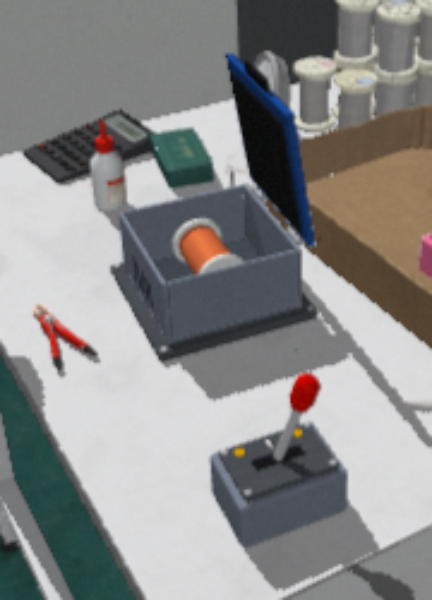

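Picture: the grey box with its toggle leaning away from the robot is the right one (full-resolution box at about (246,297)). The lid stands nearly upright, and the winder is clear of the box.

```bash
cat >> h.py <<'E'
from scipy.spatial.transform import Rotation as Ro
def rows(wps,start=None):
    """wps: (n rows, pos, rpy); prints tool-frame step per row for each leg"""
    o=ctrl.get_obs()
    p,R=(o['ee_pos'],Ro.from_euler('xyz',o['eef_rot'])) if start is None else (np.array(start[0]),Ro.from_euler('xyz',start[1]))
    for n,q,e in wps:
        T=Ro.from_euler('xyz',e);w=(R.inv()*T).as_rotvec()/n;d=(np.array(q)-p)/n
        print('leg')
        for i in range(n):
            print(*R.inv().apply(d).round(4),*w.round(4)); R=R*Ro.from_rotvec(w)
        p=np.array(q);R=T
E
python3 - <<'E'
from h import *
pi=np.pi
rows([(8,(.37,.12,.23),(pi,0,2.147)),(8,(.434,-.292,.22),(pi,0,1.484))])
E
```

```text
leg
-0.0388 -0.0394 -0.0031 -0.0001 0.0 0.0827
-0.0419 -0.0361 -0.0031 -0.0001 0.0 0.0827
-0.0448 -0.0325 -0.0031 -0.0001 0.0 0.0827
-0.0473 -0.0287 -0.0031 -0.0001 0.0 0.0827
-0.0495 -0.0247 -0.0031 -0.0001 0.0 0.0827
-0.0514 -0.0205 -0.0031 -0.0001 0.0 0.0827
-0.0529 -0.0162 -0.0031 -0.0001 0.0 0.0827
-0.0541 -0.0118 -0.0031 -0.0001 0.0 0.0827
leg
-0.0475 -0.0214 0.0012 -0.0 -0.0 0.0829
-0.0491 -0.0173 0.0012 -0.0 -0.0 0.0829
-0.0504 -0.0132 0.0012 -0.0 -0.0 0.0829
-0.0513 -0.009 0.0012 -0.0 -0.0 0.0829
-0.0519 -0.0047 0.0013 -0.0 -0.0 0.0829
-0.0521 -0.0004 0.0013 -0.0 -0.0 0.0829
-0.052 0.0039 0.0013 -0.0 -0.0 0.0829
-0.0515 0.0082 0.0013 -0.0 -0.0 0.0829
```

servo_tool:
  plan:
    - [100,-0.039,-0.039,-0.003,0,0,0.083]
    - [100,-0.042,-0.036,-0.003,0,0,0.083]
    - [100,-0.045,-0.032,-0.003,0,0,0.083]
    - [100,-0.047,-0.029,-0.003,0,0,0.083]
    - [100,-0.049,-0.025,-0.003,0,0,0.083]
    - [100,-0.051,-0.02,-0.003,0,0,0.083]
    - [100,-0.053,-0.016,-0.003,0,0,0.083]
    - [100,-0.054,-0.012,-0.003,0,0,0.083]
  force: 6

```text
time_s: 1.1
ee_pos: [0.3699, 0.1196, 0.2295]
eef_rot: [3.141, 0.0, 2.142]
force: [0.8, 0.8, -0.6]
grip_width: 0.094
grip_force: 0.0
```

servo_tool:
  plan:
    - [100,-0.048,-0.021,0.001,0,0,0.083]
    - [100,-0.049,-0.017,0.001,0,0,0.083]
    - [100,-0.05,-0.013,0.001,0,0,0.083]
    - [100,-0.051,-0.009,0.001,0,0,0.083]
    - [100,-0.052,-0.005,0.001,0,0,0.083]
    - [100,-0.052,0,0.001,0,0,0.083]
    - [100,-0.052,0.004,0.001,0,0,0.083]
    - [100,-0.051,0.008,0.001,0,0,0.083]

```text
time_s: 2.1
ee_pos: [0.4331, -0.2912, 0.2212]
eef_rot: [-3.141, -0.0, 1.478]
force: [1.0, 0.4, -0.2]
grip_width: 0.0942
grip_force: 0.0
```

Run:
```python
from h import *
o=ctrl.get_obs();print(o['time_s'],o['ee_pos'],o['eef_rot'],o['qpos'])
c,W=cam('wrist','w1');p=c['pixels'].astype(int);r,g,b=p[...,0],p[...,1],p[...,2];z=W[...,2]
red=(r>110)&(g<60)&(b<60)&(z>.08)
P=W[red];print(len(P),np.median(P,0),np.percentile(P,[2,98],axis=0).round(3))
m=(z>.055)&(z<.066)&(np.hypot(W[...,0]-.41,W[...,1]+.29)<.12)
Q=W[m][:,:2];print(len(Q),cv2.minAreaRect((Q*1000).astype(np.float32)),np.percentile(Q,[.5,99.5],axis=0))
```

```text
2.1 [ 0.43305494 -0.29122487  0.22116932] [-3.14128076e+00 -2.13735971e-04  1.47783982e+00] [-6.62219128e-01  2.25018714e-01  1.57826154e+00  1.22419567e-05
  1.33869031e+00 -5.69265477e-01]
708 [ 0.44256485 -0.29140307  0.14403378] [[ 0.43  -0.302  0.127]
 [ 0.454 -0.284  0.148]]
4535 ((414.551025390625, -293.0523681640625), (71.37174987792969, 100.9974136352539), 84.20824432373047) [[ 0.36610999 -0.32587072]
 [ 0.4629275  -0.25717421]]
```

View pics/w1.png

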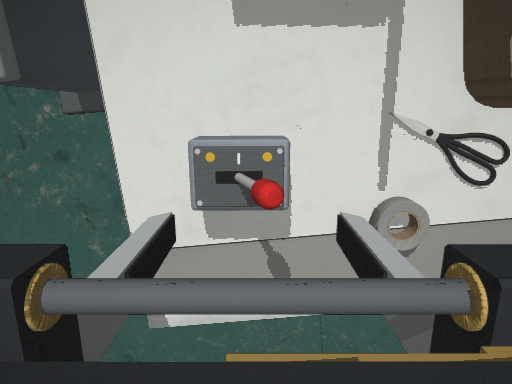

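The wrist view shows the knob at (266,193) between the open fingers, with the pivot slot centre at (240,177). The finger line is along the swing. Next I descend, close softly and carry it over the pivot.

servo_tool:
  plan:
    - [100,0,0,0.026,0,0,0]
    - [100,0,0,0.026,0,0,0]
    - [100,0,0,0.026,0,0,0]
    - [100,0,0,0.025,0,0,0]
    - [0,0,0,0,0,0,0]
    - [0,0,0,0,0,0,0]
    - [0,0,0,0,0,0,0]
    - [0,0,0,0,0,0,0]
  force: 6

```text
time_s: 3.15
ee_pos: [0.4334, -0.2896, 0.1191]
eef_rot: [3.141, 0.001, 1.481]
force: [-0.2, 0.0, -0.0]
grip_width: 0.0579
grip_force: 0.0
```

servo_tool:
  plan:
    - [0,0,0,0,0,0,0]
    - [0,0,0,0,0,0,0]
    - [0,-0.001,-0.005,0,0,0,0]
    - [0,-0.001,-0.005,0,0,0,0]
    - [0,-0.001,-0.005,0,0,0,0]
    - [0,0,-0.003,0,0,0,0]
    - [0,0,0,0,0,0,0]
    - [0,0,0,0,0,0,0]

```text
time_s: 4.15
ee_pos: [0.4147, -0.2907, 0.1184]
eef_rot: [-3.141, -0.0, 1.481]
force: [-0.2, 4.6, 1.8]
grip_width: 0.0232
grip_force: 6.0
```

Run:
```python
from h import *
import cv2
o=ctrl.get_obs();print(o['ee_pos'],o['eef_rot'],o['force'],o['grip_width'])
c,W=cam('scene')
p=c['pixels'].astype(int);r,g,b=p[...,0],p[...,1],p[...,2]
m=(r>110)&(g<60)&(b<60)&(W[...,2]>.08);m[:230]=0;m[:,:200]=0;m[:,300:]=0
print(m.sum(),np.median(W[m],0))
cv2.imwrite('pics/s2.png',cv2.resize(c['pixels'][120:340,150:330,::-1],None,fx=2.6,fy=2.6))
```

```text
[ 0.41472904 -0.29074374  0.11839457] [-3.14086530e+00 -2.42214754e-04  1.48076099e+00] [-0.19764303  4.62753974  1.75147925] 0.023168047744976737
112 [ 0.41073933 -0.29959969  0.14342433]
```

View pics/s2.png

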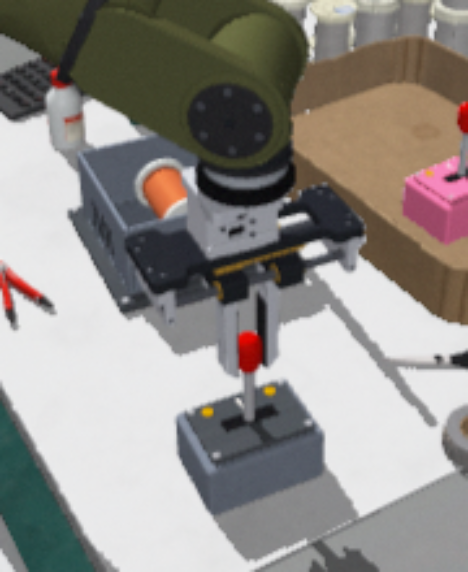

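The toggle now stands upright in the fingers (knob at crop pixel (249,352)). Release it, rise and check.

servo_tool:
  plan:
    - [60,0,0,0,0,0,0]
    - [60,0,0,0,0,0,0]
    - [60,0,0,0,0,0,0]
    - [60,0,0,-0.02,0,0,0]
    - [60,0,0,-0.03,0,0,0]
    - [60,0,0,-0.03,0,0,0]
    - [60,0,0,-0.03,0,0,0]
    - [60,0,0,0,0,0,0]

```text
time_s: 5.2
ee_pos: [0.4155, -0.2913, 0.2303]
eef_rot: [3.139, 0.002, 1.481]
force: [-0.4, 0.1, -0.6]
grip_width: 0.0565
grip_force: 0.0
```

Run:
```python
from h import *
o=ctrl.get_obs();print(o['ee_pos'],o['eef_rot'])
c,W=cam('wrist','w2');p=c['pixels'].astype(int);r,g,b=p[...,0],p[...,1],p[...,2];z=W[...,2]
red=(r>110)&(g<60)&(b<60)&(z>.08)
P=W[red];print('knob',len(P),np.median(P,0),np.percentile(P,[2,98],axis=0).round(3).tolist())
m=(z>.055)&(z<.066)&(np.hypot(W[...,0]-.41,W[...,1]+.29)<.12)
Q=W[m][:,:2];print(len(Q),cv2.minAreaRect((Q*1000).astype(np.float32)))
yel=(r>150)&(g>110)&(b<60)&(abs(z-.06)<.02);k,l,s,ce=cv2.connectedComponentsWithStats(yel.astype(np.uint8))
for i in range(1,k):
  if s[i,4]>15: print('yel',np.median(W[l==i],0),s[i,4])
# rod
for lo,hi in((.07,.085),(.085,.1),(.1,.115)):
  m=(z>lo)&(z<hi)&(np.hypot(W[...,0]-.41,W[...,1]+.29)<.04);print('rod',m.sum(),np.median(W[m],0))
# lid from scene/side: near planes
for n in('scene','side'):
  c,W=cam(n,n+'3');np.savez('/tmp/'+n+'3',p=c['pixels'],W=W)
  p=c['pixels'].astype(int);r,g,b=p[...,0],p[...,1],p[...,2];m=(W[...,2]>.1)&(W[...,2]<.3)&(W[...,0]>.5)&(W[...,0]<.66)&(W[...,1]>-.08)&(W[...,1]<.16)
  P=W[m]; 
  for lo in np.arange(.11,.3,.03):
    q=P[(P[:,2]>lo)&(P[:,2]<lo+.03)]
    if len(q): print(n,lo.round(2),len(q),np.percentile(q[:,0],[5,50,95]).round(3),np.percentile(q[:,1],[2,98]).round(3))
```

```text
[ 0.41554756 -0.29134492  0.23031027] [3.13852453e+00 2.14414566e-03 1.48077986e+00]
knob 631 [ 0.41472623 -0.28918771  0.15029161] [[0.404, -0.3, 0.132], [0.425, -0.281, 0.153]]
4521 ((414.5574951171875, -291.8681945800781), (71.8333511352539, 100.32954406738281), 84.78712463378906)
yel [ 0.4461233 -0.2729628  0.0605228] 25
yel [ 0.38700087 -0.26813556  0.06048749] 33
rod 24 [ 0.41503473 -0.28847273  0.07705387]
rod 10 [ 0.4150189  -0.28830191  0.08788489]
rod 0 [nan nan nan]
scene 0.11 47 [0.586 0.59  0.595] [-0.048  0.029]
scene 0.14 26 [0.582 0.584 0.586] [-0.049 -0.015]
side 0.11 138 [0.587 0.597 0.612] [-0.032  0.128]
side 0.14 161 [0.582 0.593 0.607] [-0.03   0.128]
side 0.17 161 [0.578 0.587 0.601] [-0.032  0.129]
side 0.2 165 [0.573 0.583 0.597] [-0.029  0.129]
side 0.23 191 [0.568 0.578 0.593] [-0.032  0.129]
side 0.26 186 [0.567 0.575 0.587] [-0.041  0.129]
side 0.29 14 [0.572 0.574 0.579] [0.014 0.068]
  return _methods._mean(a, axis=axis, dtype=dtype,
  ret = um.true_divide(
```

View pics/w2.png

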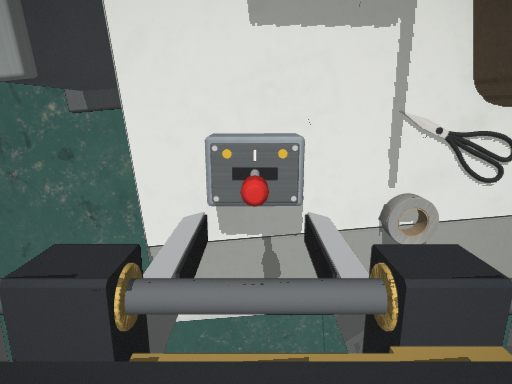

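The knob is at (255,190), directly over the slot, and 3D puts it within 1 mm of the midline of the box, so the toggle is off. Next is the lid. Its angle is about 1.41, the hinge is at about (0.591, 0.040) and the yaw about -0.077. I'll go over and behind it with the fingers shut.

Run:
```python
from h import *
pi=np.pi
rows([(4,(.45,-.27,.35),(pi,0,1.481+.396)),(12,(.64,.035,.36),(pi,0,3.065)),(4,(.635,.037,.235),(pi,0,3.065))])
```

```text
leg
0.006 0.0083 -0.0307 -0.0003 -0.0003 -0.0991
0.0051 0.0089 -0.0307 -0.0003 -0.0003 -0.0991
0.0042 0.0093 -0.0307 -0.0003 -0.0003 -0.0991
0.0032 0.0097 -0.0307 -0.0003 -0.0003 -0.0991
leg
0.0195 0.0228 -0.0008 0.0 0.0 -0.099
0.0171 0.0246 -0.0008 0.0 0.0 -0.099
0.0146 0.0261 -0.0008 0.0 0.0 -0.099
0.0119 0.0275 -0.0008 0.0 0.0 -0.099
0.0092 0.0285 -0.0008 0.0 0.0 -0.099
0.0063 0.0293 -0.0008 0.0 0.0 -0.099
0.0034 0.0298 -0.0008 0.0 0.0 -0.099
0.0004 0.0299 -0.0008 0.0 0.0 -0.099
-0.0025 0.0298 -0.0008 0.0 0.0 -0.099
-0.0055 0.0294 -0.0008 0.0 0.0 -0.099
-0.0083 0.0288 -0.0008 0.0 0.0 -0.099
-0.0111 0.0278 -0.0008 0.0 0.0 -0.099
leg
0.0013 0.0004 0.0312 0.0 0.0 0.0
0.0013 0.0004 0.0312 0.0 0.0 0.0
0.0013 0.0004 0.0312 0.0 0.0 0.0
0.0013 0.0004 0.0312 0.0 0.0 0.0
```

servo_tool:
  plan:
    - [0,0.006,0.008,-0.031,0,0,-0.099]
    - [0,0.005,0.009,-0.031,0,0,-0.099]
    - [0,0.004,0.009,-0.031,0,0,-0.099]
    - [0,0.003,0.01,-0.031,0,0,-0.099]
    - [0,0.019,0.023,-0.001,0,0,-0.099]
    - [0,0.017,0.025,-0.001,0,0,-0.099]
    - [0,0.015,0.026,-0.001,0,0,-0.099]
    - [0,0.012,0.027,-0.001,0,0,-0.099]
  force: 30

```text
time_s: 6.35
ee_pos: [0.514, -0.1683, 0.3551]
eef_rot: [-3.141, -0.002, 2.276]
force: [0.4, -0.6, -0.2]
grip_width: 0.0001
grip_force: 0.0
```

servo_tool:
  plan:
    - [0,0.009,0.029,-0.001,0,0,-0.099]
    - [0,0.006,0.029,-0.001,0,0,-0.099]
    - [0,0.003,0.03,-0.001,0,0,-0.099]
    - [0,0,0.03,-0.001,0,0,-0.099]
    - [0,-0.003,0.03,-0.001,0,0,-0.099]
    - [0,-0.006,0.029,-0.001,0,0,-0.099]
    - [0,-0.008,0.029,-0.001,0,0,-0.099]
    - [0,-0.011,0.028,-0.001,0,0,-0.099]

```text
time_s: 7.35
ee_pos: [0.6426, 0.0344, 0.3629]
eef_rot: [-3.141, -0.002, 3.068]
force: [-0.4, -0.2, 0.1]
grip_width: 0.0007
grip_force: 0.0
```

Run:
```python
from h import *
o=ctrl.get_obs();print(o['ee_pos'],o['eef_rot'],o['qpos'])
c,W=cam('side');c2,W2=cam('wrist')
cv2.imwrite('pics/s4.png',cv2.resize(np.hstack([cv2.resize(c['pixels'][80:280,130:350],(422,384)),c2['pixels'][:,60:430]])[...,::-1],None,fx=1,fy=1))
m=(W2[...,2]>.265)&(W2[...,2]<.30)&(W2[...,0]<.63);P=W2[m];print(len(P),np.percentile(P,[2,50,98],axis=0).round(3) if len(P) else '')
```

```text
[0.64260742 0.0344403  0.36290611] [-3.14139798e+00 -2.14802998e-03  3.06801235e+00] [-3.34284871e-03  4.77979389e-01  9.22184054e-01 -4.40982996e-05
  1.74358561e+00 -1.50056662e+00]
3089 [[ 0.568 -0.045  0.267]
 [ 0.579  0.038  0.275]
 [ 0.591  0.122  0.29 ]]
```

View pics/s4.png

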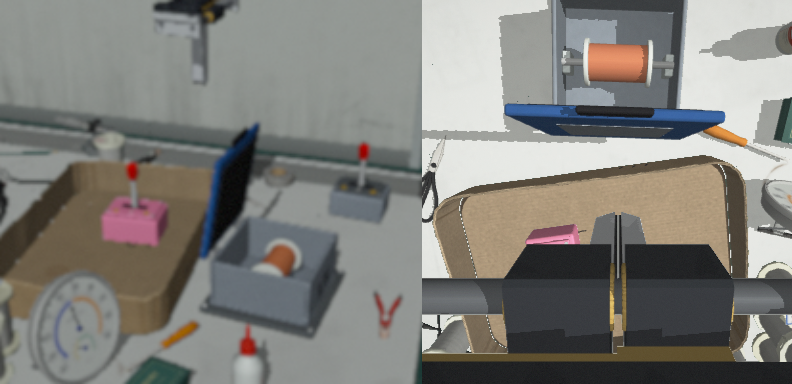

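The shut fingers are behind the lid; its top edge runs along row 108 in the wrist view, at x of about 0.57 to 0.59. The toggle is still upright. Now descend and push along the arc.

Run:
```python
import numpy as np
hx=.593;r=.14;od=.003
th=np.r_[1.41,np.linspace(1.3,.1,15),.05,.02,0]
s=r*np.cos(th)-(.011-od)*np.sin(th)-.008
z=.097+r*np.sin(th)+(.011-od)*np.cos(th)
s=np.r_[-(.6426-hx)/.997,s];z=np.r_[.235,z]
for i in range(1,len(s)): print(i,(th[i-1]).round(2),'dx %.4f dz %.4f'%(s[i]-s[i-1],-(z[i]-z[i-1])), 'z',z[i].round(3))
```

```text
1 1.41 dx 0.0563 dz -0.0015 z 0.236
2 1.3 dx 0.0152 dz 0.0024 z 0.234
3 1.21 dx 0.0116 dz 0.0030 z 0.231
4 1.13 dx 0.0113 dz 0.0040 z 0.227
5 1.04 dx 0.0109 dz 0.0050 z 0.222
6 0.96 dx 0.0105 dz 0.0059 z 0.216
7 0.87 dx 0.0099 dz 0.0068 z 0.209
8 0.79 dx 0.0093 dz 0.0076 z 0.202
9 0.7 dx 0.0086 dz 0.0084 z 0.193
10 0.61 dx 0.0079 dz 0.0091 z 0.184
11 0.53 dx 0.0071 dz 0.0097 z 0.175
12 0.44 dx 0.0062 dz 0.0103 z 0.164
13 0.36 dx 0.0053 dz 0.0108 z 0.153
14 0.27 dx 0.0044 dz 0.0112 z 0.142
15 0.19 dx 0.0034 dz 0.0115 z 0.131
16 0.1 dx 0.0024 dz 0.0118 z 0.119
17 0.05 dx 0.0009 dz 0.0069 z 0.112
18 0.02 dx 0.0004 dz 0.0042 z 0.108
19 0.0 dx 0.0002 dz 0.0028 z 0.105
```

servo_tool:
  plan:
    - [0,0,0,0.03,0,0,0]
    - [0,0,0,0.032,0,0,0]
    - [0,0,0,0.032,0,0,0]
    - [0,0,0,0.032,0,0,0]
    - [0,0.012,0,0,0,0,0]
    - [0,0.012,0,0,0,0,0]
    - [0,0.012,0,0,0,0,0]
    - [0,0,0,0,0,0,0]

```text
time_s: 8.45
ee_pos: [0.6055, 0.0357, 0.2381]
eef_rot: [-3.141, -0.001, 3.063]
force: [0.5, 0.8, -0.0]
grip_width: 0.0005
grip_force: 0.0
```

servo_tool:
  plan:
    - [0,0.012,0,0.001,0,0,0]
    - [0,0.009,0,0.001,0,0,0]
    - [0,0.015,0,0.002,0,0,0]
    - [0,0.012,0,0.003,0,0,0]
    - [0,0.011,0,0.004,0,0,0]
    - [0,0.011,0,0.005,0,0,0]
    - [0,0.01,0,0.006,0,0,0]
    - [0,0.01,0,0.007,0,0,0]

```text
time_s: 9.45
ee_pos: [0.516, 0.0433, 0.209]
eef_rot: [-3.142, 0.0, 3.065]
force: [1.9, -0.4, 0.1]
grip_width: 0.0004
grip_force: 0.8
```

Run:
```python
from h import *
o=ctrl.get_obs();print(o['ee_pos'],o['force'])
c,W=cam('side');c2,W2=cam('wrist')
cv2.imwrite('pics/s5.png',np.hstack([cv2.resize(c['pixels'][80:280,130:350],(422,384)),c2['pixels'][:,60:430]])[...,::-1])
```

```text
[0.51598266 0.04326446 0.20903504] [ 1.89734561 -0.44224746  0.08096797]
```

View pics/s5.png

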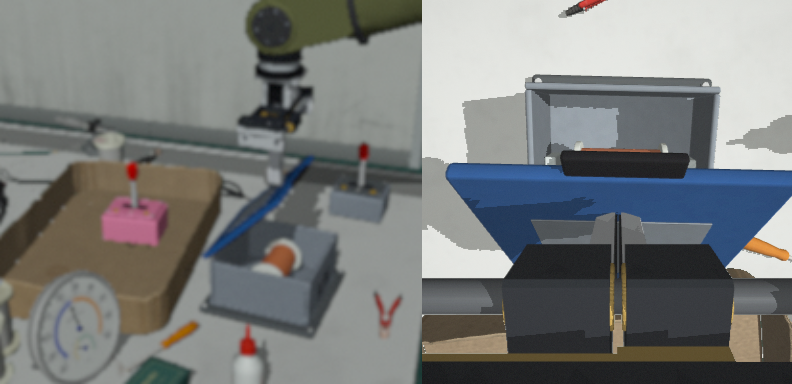

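The lid is about half closed with the fingertips on its outer face (wrist pixel (617,215)), and the contact force is small. Continue.

servo_tool:
  plan:
    - [0,0.009,0,0.008,0,0,0]
    - [0,0.009,0,0.008,0,0,0]
    - [0,0.008,0,0.009,0,0,0]
    - [0,0.007,0,0.01,0,0,0]
    - [0,0.006,0,0.01,0,0,0]
    - [0,0.005,0,0.011,0,0,0]
    - [0,0.004,0,0.011,0,0,0]
    - [0,0.003,0,0.011,0,0,0]

```text
time_s: 10.55
ee_pos: [0.4653, 0.0472, 0.1306]
eef_rot: [3.142, -0.0, 3.065]
force: [0.5, 0.4, 0.7]
grip_width: 0.0009
grip_force: 0.6
```

servo_tool:
  plan:
    - [0,0.002,0,0.008,0,0,0]
    - [0,0.001,0,0.006,0,0,0]
    - [0,0.001,0,0.004,0,0,0]
    - [0,0,0,0.003,0,0,0]
    - [0,0,0,0.002,0,0,0]
    - [0,0,0,0.001,0,0,0]
    - [0,0,0,0,0,0,0]
    - [0,0,0,0,0,0,0]

```text
time_s: 11.55
ee_pos: [0.4617, 0.0475, 0.1081]
eef_rot: [-3.142, 0.0, 3.065]
force: [-5.9, -1.0, 10.7]
grip_width: 0.0008
grip_force: 5.4
```

Contact at z = 0.108 with 11 N, so it is on the rim. Press slightly more, then lift straight off.

servo_tool:
  plan:
    - [0,0,0,0.002,0,0,0]
    - [0,0,0,0,0,0,0]
    - [0,0,0,0,0,0,0]
    - [0,0,0,-0.01,0,0,0]
    - [0,0,0,-0.03,0,0,0]
    - [0,0,0,-0.05,0,0,0]
    - [0,0,0,-0.05,0,0,0]
    - [0,0,0,0,0,0,0]

```text
time_s: 12.55
ee_pos: [0.4629, 0.0475, 0.2488]
eef_rot: [3.141, 0.006, 3.065]
force: [-0.1, 1.0, -1.7]
grip_width: 0.0004
grip_force: 0.0
```

Run:
```python
from h import *
o=ctrl.get_obs();print(o['time_s'],o['ee_pos'],o['force'])
c2,W2=cam('wrist');c,W=cam('scene')
p=c2['pixels'].astype(int);r,g,b=p[...,0],p[...,1],p[...,2]
m=(b>70)&(r<b*.5)&(g<b*.75)&(W2[...,2]>.08)&(W2[...,2]<.2);P=W2[m]
for lo in np.arange(.4,.6,.03):
  q=P[(P[:,0]>lo)&(P[:,0]<lo+.03)]
  if len(q): print(lo.round(2),len(q),np.median(q[:,2]).round(4))
p=c['pixels'].astype(int);r,g,b=p[...,0],p[...,1],p[...,2]
m=(r>110)&(g<60)&(b<60)&(W[...,2]>.08);m[:230]=0;m[:,:200]=0;m[:,300:]=0
print(m.sum(),np.median(W[m],0))
cv2.imwrite('pics/s6.png',cv2.resize(c['pixels'][90:340,130:390,::-1],None,fx=2.3,fy=2.3))
```

```text
12.55 [0.46285356 0.04751832 0.2487947 ] [-0.12352118  0.95326094 -1.69794407]
0.4 1577 0.1075
0.43 5309 0.1076
0.46 2495 0.1075
0.49 1728 0.1076
0.52 756 0.1075
124 [ 0.40973868 -0.298833    0.14229682]
```

View pics/s6.png

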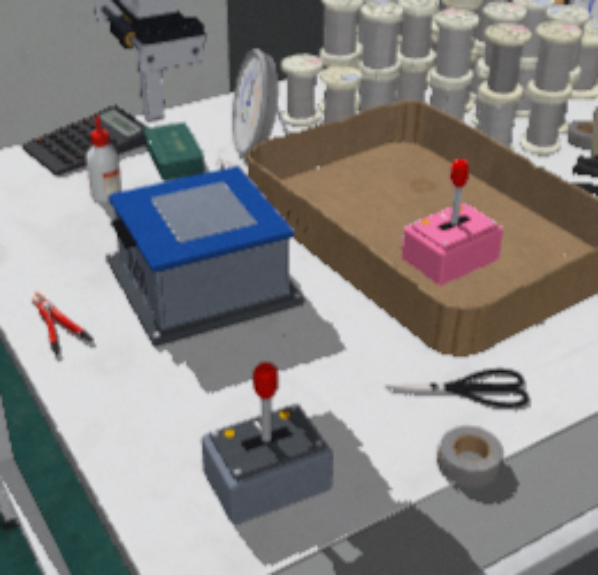

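The lid lies flat at z = 0.1075 across its length, the toggle is upright (crop pixel (265,380)), the bystanders are in place and the robot is clear. I'm handing it in.

```bash
python3 -c "
from station import ctrl
print(ctrl.hand_in())"
```

```text
the job is handed in; nothing more can be done
None
```

I set the toggle to its centre off position, then closed the guard lid fully, and handed the job in after about 13 s of robot time; the loose items looked undisturbed, but the hand-in returned no verdict.

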